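# Spray the activator and hold the bamboo press in the green

## Robot

A 6-joint arm with a two-finger parallel gripper is mounted at the origin on the work surface. World frame = base frame: x ahead of the robot, y to its left, z up, the work surface at z = 0. Lengths are in mm, angles in rad, forces in N, time in s.
With the tool pointing down it reaches from about 300 to 775 mm from the base axis. Payload 14.6 kg.
Tool frame: the origin (TCP) lies midway between the tips of the shut fingers; the grasp point (between the pads) lies 19 mm behind it; z points along the fingers, y is the line along which they close (so a half turn about z gives the same grasp; the last joint's range is limited). The gripper opens to 94 mm and grips with 3 to 60 N. Pads are 16 mm wide; open, the fingers measure 119 mm over their backs; the gripper's body (75 mm by 177 mm) begins 78 mm behind the grasp point.
Start: joints at [-1.219, 0.3, 1.521, -0, 1.321, -0.067], TCP at [223.657, -502.46, 174.746] pointing down, gripper open.
Joint ranges: [-3.03, 3.03], [-0.79, 2.21], [0.23, 2.52], [-1.04, 4.18], [0, 3.07], [-2.55, 2.55]. Speed limits (rad/s): [2.22, 2.22, 2.57, 3.14, 3.14, 3.14].

## Interface

Orientations are given as [roll, pitch, yaw] about the fixed x, y, z axes, in that order (R = Rz(yaw) Ry(pitch) Rx(roll)).
In Python, from cell import manip gives the robot as it stands.
- The arm moves only by the shell command python3 -m creep 'ROWS' [OPENING] [FORCE]. ROWS is text: rows parted by semicolons, each of 6 numbers parted by spaces: the shift along the tool's x, y, z normalised to -1 to 1, where 1 is 4 cm, then the turn, a rotation vector about the tool's x, y, z normalised to -1 to 1, where 1 is pi rad. In form: dx dy dz ax ay az; .... A call has 1 to 20 rows; each row shifts and turns the commanded pose from where the row before left it, along the tool's axes as they then stand; what a row does not reach is not made up. A row lasts 1/8 s, in which the tool goes at most 62.5 mm and 10.7 degrees, less where a joint would pass 70% of its speed; a pose out of reach is approached as far as the arm can. A call with a number of a shift or a turn outside -1 to 1 is refused whole. A call with a gripper value outside its range is refused whole. OPENING is the closure, from 0 (fully open) to 1 (shut), set as the call begins (- or left out, the last holds). The fingers move at their own pace and stop on an object; FORCE is the grip in N (left out, the last holds). Time passes only in rows, so rows that do not move let the fingers close. It gives the time, the measured TCP pose, the force, the opening and the grip force at its end, in the units of the state.
- manip.read_state(): the state, without advancing time (a new reading comes with each control period).
- manip.camera(name): name is "side" or "top" or "wrist"; returns a dict with "color" (400x640x3 uint8, red, green, blue), "range_z" (400x640 float32, mm along the optical axis (not along the pixel's ray), 0 where there is no reading), "camera_matrix" (3x3 intrinsics, pixels), "T" (4x4, takes a point from camera to world coordinates). Camera axes: x right, y down, z forward; pixel columns grow to the right and rows downward; lengths in mm; the calibration is good to about 2 mm. A picture is of the moment at which its call begins.
- manip.sign_off(): hands the job in; it is judged then, once.
The state is a dict: "clock": time; "joints": joint angles; "qd": joint speeds; "effort": joint torques, N m; "eef_pos": TCP position; "eef_rot": TCP orientation; "wrist_force": force on the tool from outside, world axes, zero at the start; "moment": the same for the moment, N m; "finger_gap": finger opening in mm; "finger_force": force on a finger pad.
Only numpy, scipy, OpenCV 4.12 (cv2) and the standard library are available. Lean on these libraries where they do the work, as an engineer would, in place of code of your own. Each camera call takes 0.05 s, during which the arm holds its last target. There are 200 camera calls.

## Task

Two glued bamboo slats are lying in the green hand press. Push the spray head of the yellow can fully down and let it spring back up, then push the press's orange paddle down until its pointer stands in the green band and finish while still holding it there: the lever springs up if let go, and must never go into the red. Leave the red can's spray head unpressed and do not disturb the other things on the bench.

Things in the scene. Friction and masses are not known exactly. Their poses are not given: they have to be found in the camera images.
- press: green hand press bolted to the bench, base 260 x 120 x 18 mm; origin under it, 5 mm off the base's centre, +z up. Its lever runs from the hinge towards the press's own -x (towards the robot) and ends in an orange paddle. Two glued bamboo slats lie across it, along its y, 180 mm long, top 49 mm above the bench
- hinge (a point): point on the lever's hinge axis, 80 mm from the press origin along its +x, 100 mm above the bench; the axis is the press's y
- green_mark (a point): middle of the green band on the rim of the press's gauge: an upright arc beside the hinge on the press's +y side, 110 mm radius about the hinge axis, painted white, then green, then red; a black pointer fixed to the lever sweeps over its rim. This point is fixed, straight above the hinge axis, 210 mm above the bench
- lever (a joint): lever angle, rad: 0 at rest (paddle raised 0.36 rad above level), grows as the paddle is pushed down, stop at 0.60. Pointer in the white to 0.30, in the green from 0.30 to 0.42, in the red beyond; at 0.36 the lever is level and the pointer vertical. A spring always drives it back to 0: at the paddle about 3 N to start, 9 N at mid green
- paddle_top (a point): centre of the upper face of the orange paddle (60 mm along the lever, 90 mm across, 20 mm thick); moves with the lever: 200 mm from the hinge axis along the lever and 10 mm above the lever's centre line. About 180 mm above the bench at rest, 110 mm when level; free space all round and above
- yellow_can: yellow spray can (activator), 53 mm diameter, in a fixed holder with a wooden foot 70 x 70 mm; origin under the foot's centre, +z up; bolted down. It may stand left or right of the press, the red can on the other side
- yellow_head_top (a point): centre of the flat top of the yellow can's round spray head (28 mm diameter), 198 mm above the bench at rest
- yellow_head (a joint): travel of the yellow spray head, m. Reads 0 at rest (sprung up) and grows downward to 0.008 m at its stop. The spring takes about 2 N to start and 6 N to reach the stop; it springs back by itself.
- red_can: red spray can (lacquer), same size and holder as the yellow one; to be left alone
- red_head (a joint): travel of the red spray head, m. Reads 0 at rest (sprung up) and grows downward to 0.008 m at its stop. The spring takes about 2 N to start and 6 N to reach the stop; it springs back by itself.
- bamboo_cup: small open green bamboo cup standing upright, 68 mm diameter, 110 mm tall; origin under its centre; bystander
- bamboo_pot: larger open bamboo pot standing upright, 90 mm diameter, 140 mm tall; origin under its centre; bystander
- mallet: hammer lying flat, about 260 mm long; origin under its middle, x axis along it; bystander
- screwdriver: screwdriver lying flat, about 200 mm long; origin under its middle, x axis along it; bystander
- tape_roll: brown cardboard ring (empty tape core) lying flat, 90 mm diameter, 24 mm tall; origin under its centre; bystander
- offcut: pale wooden block 120 x 50 x 30 mm; origin under its centre; bystander
There are look-alikes about, which are no part of the job. Leave any blue look-alike of the yellow_can alone.

How it is judged:
By the outcome, as a careful person would: the job done as asked, in the order asked, and still so for the second after the job is handed in, while the arm keeps its last pose, push and grip.
It also fails if it takes over 38 s, if anything falls off the work surface, if the arm or the gripper's body presses on something with over 40 N, if the wrist force passes 120 N, or if a joint passes its speed limit or range.

## Working session

There is one attempt and no reset: what is moved stays moved. The work goes in short steps, Python scripts to look and compute and a shell command to move; the robot and the scene stay as the last step left them, time stands still between calls to the robot, and variables do not carry over. Pictures are saved under pics/ and viewed, at most 10 in all, crops included, and the job is handed in when it is done.

```bash
mkdir -p pics; ls; python3 - <<'E'
from cell import manip
import cv2,numpy as np
for n in("top","side"):
    c=manip.camera(n); np.savez(f"{n}0.npz",**c); cv2.imwrite(f"pics/{n}0.png",c["color"][...,::-1]); print(n,c["camera_matrix"].tolist(),np.round(c["T"],3).tolist())
print(manip.read_state())
E
```

```text
pics
top [[472.1688251589934, 0.0, 312.0784349139252], [0.0, 472.1688251589934, 200.70227137643383], [0.0, 0.0, 1.0]] [[-0.027, -0.982, 0.188, 307.946], [-0.999, 0.03, 0.013, -49.41], [-0.018, -0.188, -0.982, 1529.107], [0.0, 0.0, 0.0, 1.0]]
side [[418.52239353037965, 0.0, 314.6633116579556], [0.0, 418.52239353037965, 210.12891254987974], [0.0, 0.0, 1.0]] [[-0.759, -0.362, 0.541, -125.25], [-0.651, 0.44, -0.619, 781.723], [-0.014, -0.822, -0.57, 906.048], [0.0, 0.0, 0.0, 1.0]]
{'clock': 0.1, 'joints': array([-1.21859260e+00,  3.00423059e-01,  1.52147551e+00,  1.16671232e-06,
        1.32073871e+00, -6.66068479e-02]), 'qd': array([ 6.18202728e-06, -2.50059080e-03, -2.51630105e-03, -1.53542695e-03,
        4.09680239e-04, -1.12852179e-04]), 'effort': array([ 1.90742452e-03, -5.32644475e+01, -3.53282869e+01,  7.10036047e-02,
        2.34694546e-02, -7.31724595e-05]), 'eef_pos': array([ 223.57491724, -502.22291371,  174.25736635]), 'eef_rot': array([-3.14055041e+00, -7.06557090e-05,  4.18810252e-01]), 'wrist_force': array([ 0.00759881, -0.07962041, -0.3436907 ]), 'moment': array([ 0.03186287, -0.03753561,  0.00622585]), 'finger_force': 0.0, 'finger_gap': 93.79417631934051}
```

View pics/top0.png

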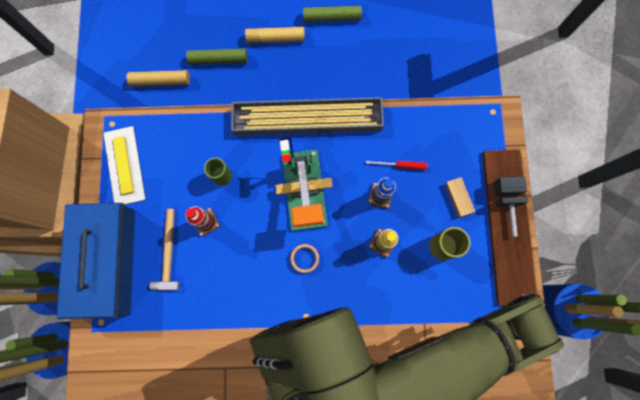

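View pics/side0.png

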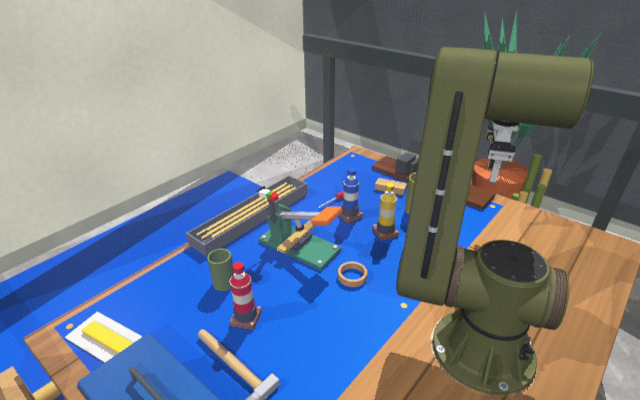

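The top view shows the yellow can's head at about (389,237), the blue look-alike at (386,187), the red can at (196,214), the orange paddle at (308,215), the gauge at (286,150) and the pot at (452,243). The side view has the yellow head at (389,187), the paddle at (327,215), and the lever raised.

```bash
cat > h.py <<'E'
import numpy as np,cv2
def load(n): return dict(np.load(n))
def ray(c,u,v):
    d=c["T"][:3,:3]@np.linalg.solve(c["camera_matrix"],[u,v,1.]); return c["T"][:3,3],d
def onz(c,u,v,z):
    o,d=ray(c,u,v); return o+d*(z-o[2])/d[2]
def cloud(c):
    v,u=np.mgrid[:400,:640]; p=np.stack([u,v,np.ones_like(u)],-1)@np.linalg.inv(c["camera_matrix"]).T*c["range_z"][...,None]
    return p@c["T"][:3,:3].T+c["T"][:3,3]
def tri(c1,p1,c2,p2):
    A=[];b=[]
    for c,p in((c1,p1),(c2,p2)):
        o,d=ray(c,*p); d/=np.linalg.norm(d); M=np.eye(3)-np.outer(d,d); A.append(M);b.append(M@o)
    x=np.linalg.lstsq(np.vstack(A),np.hstack(b),rcond=None)[0]
    return x,np.linalg.norm(np.vstack(A)@x-np.hstack(b))
def hsv(c,h0,h1,s=120,v=90): return cv2.inRange(cv2.cvtColor(c["color"],cv2.COLOR_RGB2HSV),(h0,s,v),(h1,255,255))>0
E
python3 - <<'E'
from h import *
C={n:load(n+"0.npz") for n in("top","side")}
def rep(n,name,h,box):
    c=C[n];m=hsv(c,*h);b=np.zeros_like(m);u0,v0,u1,v1=box;b[v0:v1,u0:u1]=1;m&=b
    P=cloud(c)[m&(c["range_z"]>0)]
    vv,uu=np.nonzero(m); print(n,name,m.sum(),"px",uu.mean().round(1),vv.mean().round(1),"rows",vv.min(),vv.max(),"cols",uu.min(),uu.max(),"z pct",np.percentile(P[:,2],[5,50,95,99]).round(0))
    return P,(uu.mean(),vv.mean())
for n,yb,pb in(("top",(365,220,405,260),(285,200,330,230)),("side",(370,175,405,245),(305,200,350,235))):
    P,_=rep(n,"yellow",(20,34),yb)
    t=P[(P[:,2]>190)&(P[:,2]<206)]; print("  head top",len(t),t.mean(0).round(1),t.min(0).round(0),t.max(0).round(0))
    P,px=rep(n,"paddle",(5,16,170,150),pb); print("  ",P.mean(0).round(1),P.min(0).round(0),P.max(0).round(0))
    m=hsv(C[n],5,16,170,150);
    big=max(cv2.findContours(m.astype(np.uint8),0,1)[0],key=lambda k:cv2.contourArea(k) if pb[0]<k[:,0,0].mean()<pb[2] else 0); print("  ",cv2.minAreaRect(big),cv2.approxPolyDP(big,3,True)[:,0].tolist())
    c=C[n];P=cloud(c)
    gb=(270,145,330,232) if n=="top" else (255,180,345,270)
    g=hsv(c,65,88,100,30);b=np.zeros_like(g);b[gb[1]:gb[3],gb[0]:gb[2]]=1;g&=b&(P[...,2]>8)&(P[...,2]<28)&(c["range_z"]>0)
    q=P[g][:,:2].astype(np.float32);print("  base",len(q),cv2.minAreaRect(q))
ims=[cv2.resize(C["top"]["color"][140:260,265:410],None,fx=4,fy=4),cv2.resize(C["side"]["color"][165:285,255:410],None,fx=4,fy=4)]
for i,k in zip(ims,"ts"): cv2.imwrite(f"pics/crop_{k}.png",i[...,::-1])
E
```

```text
top yellow 205 px 388.2 238.3 rows 231 246 cols 380 396 z pct [146. 161. 201. 202.]
  head top 77 [ 453.7 -252.   197.4] [ 441. -267.  190.] [ 466. -239.  204.]
top paddle 553 px 307.0 214.8 rows 204 225 cols 292 322 z pct [171. 182. 190. 192.]
   [525.2 -16.  180.7] [495. -60.  13.] [559.  37. 197.]
   ((307.0243835449219, 214.6785125732422), (18.465473175048828, 30.400470733642578), 82.23483276367188) [[320, 204], [292, 208], [293, 224], [321, 222]]
  base 745 ((635.5892944335938, -4.207763671875), (256.8792419433594, 114.91478729248047), 5.858473777770996)
side yellow 348 px 387.6 205.3 rows 182 225 cols 379 395 z pct [ 56. 134. 199. 201.]
  head top 43 [ 451.7 -246.6  197.7] [ 441. -262.  190.] [ 466. -234.  201.]
side paddle 219 px 325.9 214.5 rows 208 221 cols 312 340 z pct [173. 183. 190. 192.]
   [521.7  -8.2 182.4] [495. -57. 171.] [552.  32. 193.]
   ((326.0975646972656, 214.62196350097656), (10.463642120361328, 29.985363006591797), 51.34019088745117) [[340, 208], [326, 208], [312, 221], [326, 221]]
  base 830 ((635.1367797851562, -2.1308975219726562), (262.32122802734375, 120.98860931396484), 5.902215003967285)
```

View pics/crop_t.png

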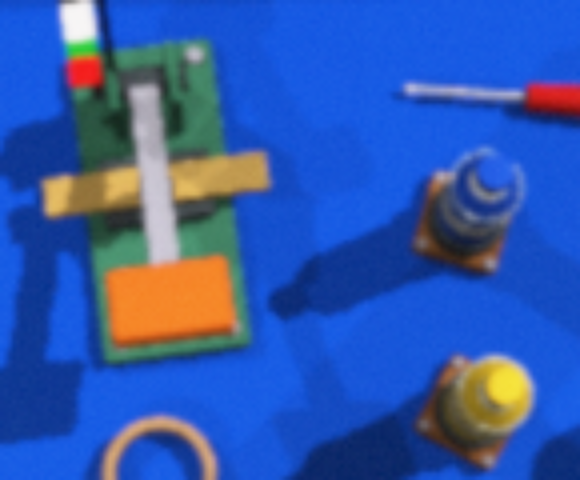

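View pics/crop_s.png

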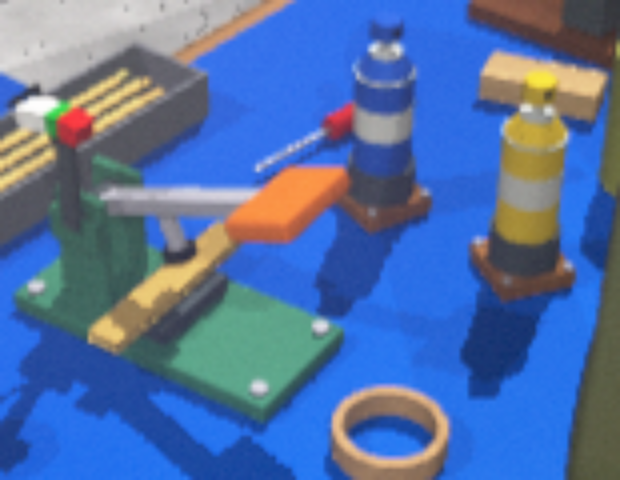

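The crops show the yellow head's top disc at about top pixel (391,236) and side pixel (390,185). The press points straight ahead with a yaw of about 6°, and the gauge is on its +y side.

```bash
python3 - <<'E'
from h import *
from cell import manip
t,s=load("top0.npz"),load("side0.npz")
# head disc: bright yellow high points
for c,n in((t,"top"),(s,"side")):
    P=cloud(c);m=hsv(c,20,34)&(P[...,2]>185)&(P[...,2]<210); b=np.zeros_like(m);b[170:260,365:410]=1;m&=b
    v,u=np.nonzero(m);print(n,"disc px",u.mean(),v.mean(),u.min(),u.max(),v.min(),v.max(),"on z198",onz(c,u.mean(),v.mean(),198).round(1))
print("head tri",tri(t,(390.8,235.8),s,(389.8,184.6)))
pt,ps=(307.0,214.7),(326.05,214.6)
print("paddle tri",tri(t,pt,s,ps), onz(t,*pt,180).round(1),onz(s,*ps,180).round(1))
yaw=np.radians(5.9);ex=np.array([np.cos(yaw),np.sin(yaw)])
for o in(5,-5):
  org=np.array([635.3,-3.2])+o*ex; print(o,"org",org,"paddle rest",org-103.7*ex,"level",org-120*ex)
e=manip.read_state()["eef_rot"][2];X=np.array([np.cos(e),np.sin(e)]);Y=np.array([np.sin(e),-np.cos(e)])
p0=np.array([223.6,-502.4])
for nm,a,b in(("head",p0,(453,-250)),("paddle",(453,-250),(511,-15))):
  d=np.array(b)-a; print(nm,(X@d/40).round(2),(Y@d/40).round(2))
E
```

```text
top disc px 390.85185185185185 236.45679012345678 386 396 232 241 on z198 [ 453.3 -251.4  198. ]
side disc px 389.2962962962963 186.35185185185185 386 393 183 190 on z198 [ 449.3 -241.8  198. ]
head tri (array([ 454.52702515, -251.72229921,  198.0326342 ]), np.float64(1.0074202290908616))
paddle tri (array([526.57017848, -15.66937644, 175.44529223]), np.float64(0.6264389182273447)) [525.5 -16.  180. ] [522.9 -10.5 180. ]
5 org [640.27351409  -2.68603732] paddle rest [537.12283195 -13.34562338] level [520.90917603 -15.02114173]
-5 org [630.32648591  -3.71396268] paddle rest [527.17580378 -14.37354875] level [510.96214786 -16.0490671 ]
head 7.81 -3.43
paddle 3.71 -4.78
```

```bash
python3 -m creep '0 0 -1 0 0 0; 0 0 -1 0 0 0; .78 -.34 0 0 0 0; .78 -.34 0 0 0 0; .78 -.34 0 0 0 0; .78 -.34 0 0 0 0; .78 -.34 0 0 0 0; .78 -.34 0 0 0 0; .78 -.34 0 0 0 0; .78 -.34 0 0 0 0; .78 -.34 0 0 0 0; .78 -.34 0 0 0 0; 0 0 0 0 0 0; 0 0 0 0 0 0' 1 20
python3 - <<'E'
from h import *
from cell import manip
c=manip.camera("wrist");np.savez("w1.npz",**c);cv2.imwrite("pics/w1.png",c["color"][...,::-1])
m=hsv(c,20,34)
P=cloud(c);k=m&(P[...,2]>188)&(P[...,2]<210)
v,u=np.nonzero(k);print(len(u))
if len(u): print(u.mean(),v.mean(),u.min(),u.max(),v.min(),v.max(),onz(c,u.mean(),v.mean(),198).round(1))
s=manip.read_state();print(s["clock"],s["eef_pos"],s["eef_rot"],s["wrist_force"],s["finger_gap"])
E
```

```text
clock: 1.85
eef_pos: [453.0, -251.7, 254.5]
eef_rot: [-3.141, 0.0, 0.419]
wrist_force: [-0.4, -1.8, 0.5]
finger_gap: 0.5
finger_force: 0.0
1670
200.4317365269461 114.37724550898204 5 336 0 217 [ 483.  -140.8  198. ]
1.9 [ 452.87241738 -251.92443199  254.61745567] [-3.14143014e+00  2.60150590e-04  4.18166302e-01] [-0.47611874 -0.85389772 -0.54430546] 0.6148802379995697
```

View pics/w1.png

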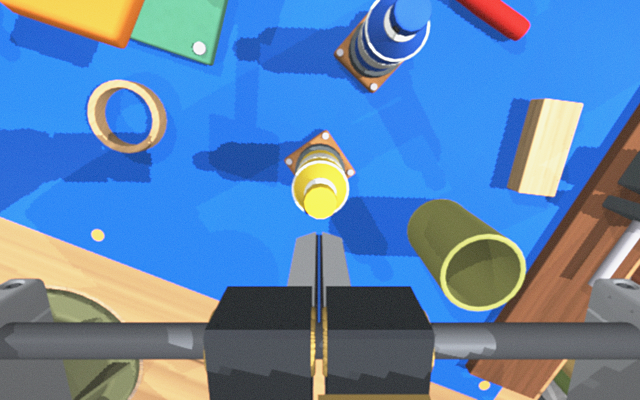

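The wrist view shows the shut fingertips at about (318,238) and the yellow head disc at (320,202), centred sideways. I'll cast the disc's ray at its height.

```bash
python3 - <<'E'
from h import *
c=load("w1.npz");P=cloud(c);m=hsv(c,20,34)&(P[...,2]>188)&(P[...,2]<210);b=np.zeros_like(m);b[170:235,295:350]=1;m&=b
v,u=np.nonzero(m);print(u.mean(),v.mean(),u.min(),u.max(),v.min(),v.max(),onz(c,u.mean(),v.mean(),198),np.median(P[m],0))
print(tri(c,(320,202),load("top0.npz"),(390.85,236.2)))
E
```

```text
319.77027027027026 200.92117117117118 303 336 184 217 [ 457.51194827 -251.21792339  198.        ] [ 457.4914032  -251.14594708  197.99553808]
(array([ 454.85580248, -252.6328025 ,  190.40573582]), np.float64(0.020170811829649693))
```

```bash
python3 -m creep '.06 .03 .6 0 0 0; 0 0 .6 0 0 0; 0 0 .1 0 0 0; 0 0 .1 0 0 0; 0 0 .1 0 0 0; 0 0 0 0 0 0; 0 0 0 0 0 0'
```

```text
clock: 2.78
eef_pos: [456.2, -251.5, 195.1]
eef_rot: [3.141, -0.0, 0.419]
wrist_force: [0.2, -0.0, 0.5]
finger_gap: 0.8
finger_force: 0.0
```

```bash
python3 -m creep '0 0 .08 0 0 0; 0 0 0 0 0 0; 0 0 0 0 0 0'; python3 -m creep '0 0 .08 0 0 0; 0 0 0 0 0 0; 0 0 0 0 0 0'
```

```text
clock: 3.15
eef_pos: [456.1, -251.5, 191.6]
eef_rot: [-3.142, 0.0, 0.419]
wrist_force: [0.7, 0.1, 0.3]
finger_gap: 0.5
finger_force: 0.0
clock: 3.52
eef_pos: [456.1, -251.4, 188.3]
eef_rot: [-3.142, 0.0, 0.419]
wrist_force: [0.7, -0.1, -1.0]
finger_gap: 0.5
finger_force: 0.0
```

```bash
python3 - <<'E'
from h import *
from cell import manip
a=manip.camera("side");b=manip.camera("wrist");np.savez("s2.npz",**a);np.savez("w2.npz",**b)
A=cv2.resize(a["color"][150:250,340:440],(600,600),interpolation=2);
s=manip.read_state();print(s["wrist_force"],s["effort"])
cv2.imwrite("pics/s2.png",np.hstack([cv2.resize(A,(400,400)),cv2.resize(b["color"][120:320,220:420],(400,400))])[...,::-1])
E
```

```text
[-0.13675761  0.39985726  0.5182438 ] [-7.77813057e-06 -4.88812780e+01 -3.54603016e+01  6.90071890e-02
 -2.72640801e-02 -2.47306696e-05]
```

View pics/s2.png

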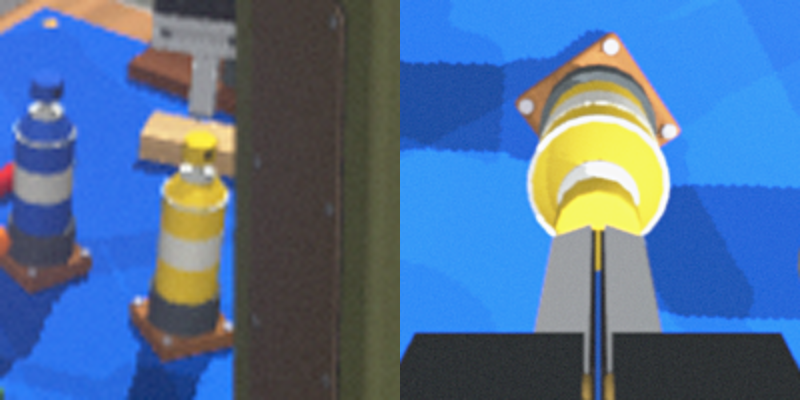

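```bash
python3 - <<'E'
from h import *
from cell import manip
def proj(c,p):
    q=np.linalg.inv(c["T"])@[*p,1]; q=c["camera_matrix"]@q[:3]; return (q[:2]/q[2]).round(1)
a,b=load("s2.npz"),load("w2.npz");p=manip.read_state()["eef_pos"];print(p)
print("tcp side",proj(a,p),"wrist",proj(b,p)," head side",proj(a,(455,-251.5,198)),"wrist",proj(b,(455,-251.5,198)))
print("wrist cam",b["T"].round(3).tolist())
# depth of fingers tip in wrist and side
for n,c,(u,v) in(("w",b,(310,237)),("w",b,(330,237)),("w",b,(320,225)),("s",a,(390,176)),("s",a,(390,186))):
    print(n,u,v,cloud(c)[v,u].round(1),c["color"][v,u])
m=hsv(b,20,34);print(cv2.minEnclosingCircle(np.argwhere(m[100:260,270:370])[:,::-1].astype(np.float32)))
E
```

```text
[ 456.09257174 -251.46162699  188.40664142]
tcp side [388.9 187. ] wrist [318.  230.1]  head side [389.4 184.6] wrist [317.3 236.9]
wrist cam [[0.406, -0.882, -0.239, 526.642], [-0.914, -0.391, -0.107, -220.271], [0.001, 0.262, -0.965, 398.67], [0.0, 0.0, 0.0, 1.0]]
w 310 237 [ 463.9 -243.3  227.6] [158 161 164]
w 330 237 [ 468.  -253.3  227. ] [155 158 163]
w 320 225 [ 462.6 -249.9  197.3] [247 247 102]
s 390 176 [ 449.5 -239.9  237.2] [150 150 157]
s 390 186 [ 447.  -242.   200.2] [246 226  66]
((49.0, 107.32795715332031), 46.71497344970703)
```

```bash
python3 - <<'E'
from h import *
a,b=load("s2.npz"),load("w2.npz")
print("tip tri",tri(a,(390.5,178.5),b,(319,232.5)))
P=cloud(a)
for v in range(160,186,2): print(v,P[v,390].round(0),a["color"][v,390])
P=cloud(b)
for v in range(226,262,3): print(v,P[v,312].round(0),P[v,328].round(0),b["color"][v,312])
w=load("w1.npz");P=cloud(w)
for v in range(230,262,4): print("w1",v,P[v,308].round(0),w["color"][v,308])
E
```

```text
tip tri (array([ 459.75005177, -252.23887511,  216.58369579]), np.float64(8.062682725368578))
160 [ 420. -179.  329.] [140 142 149]
162 [ 420. -179.  323.] [147 150 154]
164 [ 453. -238.  280.] [146 147 154]
166 [ 452. -238.  273.] [150 151 156]
168 [ 450. -235.  268.] [147 150 154]
170 [ 453. -242.  257.] [150 150 155]
172 [ 450. -239.  252.] [148 147 155]
174 [ 449. -237.  246.] [151 154 158]
176 [ 450. -240.  237.] [150 150 157]
178 [ 450. -242.  229.] [122 127 143]
180 [ 634. -572.    1.] [185 173 177]
182 [ 601. -514.   31.] [243 218 127]
184 [ 455. -255.  198.] [252 240  69]
226 [ 461. -245.  199.] [ 465. -254.  199.] [247 247 101]
229 [ 459. -246.  199.] [ 463. -255.  198.] [247 247 103]
232 [ 457. -247.  199.] [ 461. -256.  199.] [254 246 131]
235 [ 465. -244.  225.] [ 468. -252.  225.] [155 158 163]
238 [ 464. -244.  229.] [ 468. -252.  229.] [159 160 164]
241 [ 465. -244.  235.] [ 468. -252.  233.] [157 161 163]
244 [ 464. -244.  237.] [ 468. -252.  238.] [155 159 162]
247 [ 464. -245.  241.] [ 467. -252.  240.] [154 158 161]
250 [ 465. -244.  246.] [ 468. -252.  246.] [155 159 162]
253 [ 465. -245.  249.] [ 468. -251.  249.] [160 163 166]
256 [ 464. -245.  252.] [ 467. -252.  251.] [161 160 165]
259 [ 465. -245.  255.] [ 468. -251.  255.] [156 160 165]
w1 230 [ 362. -276.    0.] [ 53 149 247]
w1 234 [ 460. -242.  290.] [140 156 221]
w1 238 [ 460. -243.  295.] [151 155 158]
w1 242 [ 460. -243.  299.] [154 156 160]
w1 246 [ 460. -243.  306.] [156 159 162]
w1 250 [ 461. -243.  311.] [155 157 161]
w1 254 [ 461. -243.  316.] [151 153 157]
w1 258 [ 461. -243.  320.] [159 161 162]
```

The cameras agree that the fingertips really end at about z 224, roughly 35 mm above the reported TCP and 26 mm above the head. The horizontal alignment is fine. I'll descend by force.

```bash
python3 -m creep '0 0 .25 0 0 0; 0 0 .25 0 0 0; 0 0 0 0 0 0; 0 0 0 0 0 0'; python3 -m creep '0 0 .08 0 0 0; 0 0 .07 0 0 0; 0 0 0 0 0 0; 0 0 0 0 0 0';  python3 -m creep '0 0 .08 0 0 0; 0 0 0 0 0 0; 0 0 0 0 0 0'
```

```text
clock: 4.12
eef_pos: [456.1, -251.5, 168.4]
eef_rot: [-3.142, 0.0, 0.419]
wrist_force: [0.9, 0.2, 0.5]
finger_gap: 0.3
finger_force: 0.0
clock: 4.62
eef_pos: [456.2, -251.6, 162.6]
eef_rot: [3.141, -0.0, 0.419]
wrist_force: [0.9, -0.4, 3.9]
finger_gap: 0.4
finger_force: 2.1
clock: 5.0
eef_pos: [456.3, -251.6, 159.6]
eef_rot: [3.141, -0.001, 0.419]
wrist_force: [0.5, -0.0, 6.6]
finger_gap: 0.6
finger_force: 3.5
```

```bash
python3 -m creep '0 0 .06 0 0 0; 0 0 0 0 0 0; 0 0 0 0 0 0';  python3 -m creep '0 0 .06 0 0 0; 0 0 0 0 0 0; 0 0 0 0 0 0'
```

```text
clock: 5.38
eef_pos: [456.5, -251.7, 159.2]
eef_rot: [3.139, -0.002, 0.419]
wrist_force: [-6.1, 4.8, 26.8]
finger_gap: 0.8
finger_force: 13.1
clock: 5.75
eef_pos: [456.8, -251.8, 158.8]
eef_rot: [3.138, -0.003, 0.419]
wrist_force: [-13.9, 9.2, 45.2]
finger_gap: 0.3
finger_force: 22.7
```

```bash
python3 -m creep '0 0 -.4 0 0 0; 0 0 -.8 0 0 0; 0 0 0 0 0 0; .46 -.6 0 0 0 0; .46 -.6 0 0 0 0; .47 -.6 0 0 0 0; .46 -.6 0 0 0 0; .47 -.6 0 0 0 0; .46 -.6 0 0 0 0; .47 -.6 0 0 0 0; .46 -.6 0 0 0 0; 0 0 0 0 0 0; 0 0 0 0 0 0'
python3 - <<'E'
from h import *
from cell import manip
s=manip.read_state();print(s["eef_pos"],s["wrist_force"])
a=manip.camera("side");b=manip.camera("wrist");np.savez("s3.npz",**a);np.savez("w3.npz",**b)
P=cloud(a);m=hsv(a,20,34)&(P[...,2]>180)&(P[...,2]<215);q=np.zeros_like(m);q[170:250,370:405]=1
print("head z",np.percentile(P[m&q][:,2],[50,80,95]), "before", (lambda c:np.percentile(cloud(c)[hsv(c,20,34)&(cloud(c)[...,2]>180)&(cloud(c)[...,2]<215)&q][:,2],[50,80,95]))(load("side0.npz")))
cv2.imwrite("pics/s3.png",np.hstack([cv2.resize(a["color"][150:290,250:390],(400,400)),cv2.resize(b["color"],(400,250))[:,:400].copy() if 0 else cv2.resize(b["color"][0:400,120:520],(400,400))])[...,::-1])
E
```

```text
clock: 7.38
eef_pos: [513.1, -16.2, 201.6]
eef_rot: [-3.141, 0.001, 0.419]
wrist_force: [0.8, 0.1, -0.8]
finger_gap: 0.1
finger_force: 0.0
[513.14294616 -16.2109723  201.56971371] [ 0.84029686  0.08140845 -0.76857185]
head z [195.99157729 198.96181794 200.49434206] before [196.81429669 199.42606409 200.89910765]
```

View pics/s3.png

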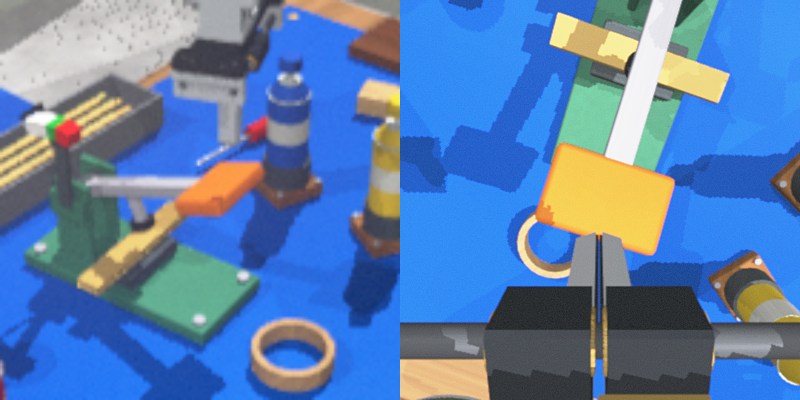

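The yellow head has sprung back to z 198. The fingertips stand over the near half of the orange paddle, which is at about side crop (222,188), with the pointer in the white. I'll press down gently.

```bash
python3 -m creep '0 0 .25 0 0 0; 0 0 .25 0 0 0; 0 0 .25 0 0 0; 0 0 .2 0 0 0; 0 0 .2 0 0 0; 0 0 .2 0 0 0; 0 0 .2 0 0 0; 0 0 .2 0 0 0; 0 0 .2 0 0 0; 0 0 .2 0 0 0; 0 0 .2 0 0 0; 0 0 .2 0 0 0;0 0 .15 0 0 0; 0 0 0 0 0 0; 0 0 0 0 0 0'
python3 - <<'E'
from h import *
from cell import manip
a=manip.camera("side");t=manip.camera("top");np.savez("s4.npz",**a);np.savez("t4.npz",**t)
for c,b in((a,(240,180,360,260)),(t,(285,195,330,235))):
    P=cloud(c);m=hsv(c,5,16,170,120);q=np.zeros_like(m);q[b[1]:b[3],b[0]:b[2]]=1;m&=q&(P[...,2]>60);print(m.sum(),P[m].mean(0).round(1),np.percentile(P[m][:,2],[5,50,95]).round(1))
E
```

```text
clock: 9.35
eef_pos: [513.2, -15.8, 94.2]
eef_rot: [-3.141, 0.001, 0.419]
wrist_force: [-5.0, -1.4, 7.9]
finger_gap: 0.2
finger_force: 3.6
165 [508.5  -9.1 125.6] [121.1 125.2 128.4]
10 [489.7 -46.5 215.2] [124.8 128.9 462.6]
```

```bash
python3 -m creep '0 0 .12 0 0 0; 0 0 .12 0 0 0; 0 0 .11 0 0 0; 0 0 0 0 0 0; 0 0 0 0 0 0'
python3 - <<'E'
from h import *
from cell import manip
a=manip.camera("side");t=manip.camera("top");np.savez("s5.npz",**a)
c=a;P=cloud(c);m=hsv(c,5,16,170,120);q=np.zeros_like(m);q[180:260,240:360]=1;m&=q&(P[...,2]>60);print(m.sum(),P[m].mean(0).round(1),np.percentile(P[m][:,2],[5,50,95]).round(1))
g=cv2.resize(a["color"][180:220,245:285],(400,400),interpolation=2)
cv2.imwrite("pics/s5.png",np.hstack([cv2.resize(a["color"][160:280,240:360],(400,400)),g])[...,::-1])
cv2.imwrite("pics/t5.png",cv2.resize(t["color"][130:250,230:400],(800,565))[...,::-1])
E
```

```text
clock: 10.07
eef_pos: [512.9, -15.8, 80.2]
eef_rot: [-3.141, 0.001, 0.419]
wrist_force: [-8.0, -0.9, 8.7]
finger_gap: 0.3
finger_force: 4.4
162 [506.3 -10.1 111.8] [108.3 111.3 113.7]
```

View pics/s5.png

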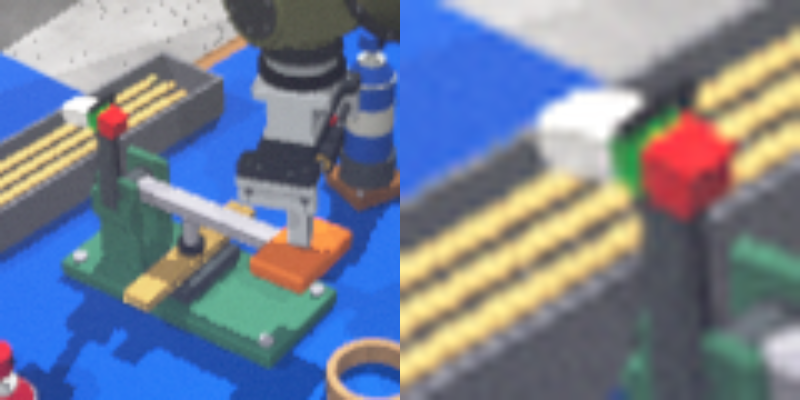

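View pics/t5.png

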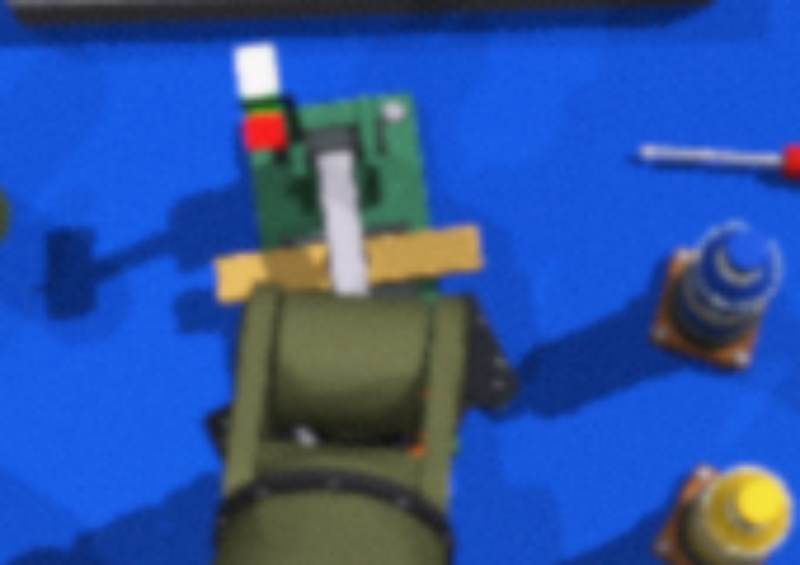

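The pointer stands over the green band, at top crop (265,104) between the white and the red. The paddle top at z 111 means a lever angle of about 0.355 rad. I'll check that it holds, then hand in.

```bash
python3 -m creep '0 0 0 0 0 0; 0 0 0 0 0 0; 0 0 0 0 0 0; 0 0 0 0 0 0' && python3 -c "
from cell import manip
print(manip.sign_off())"
```

```text
clock: 10.68
eef_pos: [512.9, -15.8, 80.2]
eef_rot: [-3.141, 0.001, 0.419]
wrist_force: [-7.2, -1.2, 9.0]
finger_gap: 0.3
finger_force: 4.4
the job is handed in; nothing more can be done
None
```

I pushed the yellow head to its stop and it sprang back, then handed in at 10.7 s with the paddle held mid-green (about 0.355 rad, never near the red) and nothing else touched; one risk is that the fingertips briefly pressed the head at about 45 N, over the 40 N limit if that limit counts fingertips.

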